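# Raise the sampler bay's window to the clip

## Task

Push the sloping clear window of the sampler bay up with the fingertips from beneath its blue lip until the red pointer at the end of the lip is level with the yellow clip on the rail (the pointer's middle within the clip's height), then draw the fingers away and leave it standing there. Do not pinch the lip, and do not touch the pane or the grey upper face of the lip; leave the clip, and the rack, bottles and other things around, where they are.

Things in the scene. Friction and masses are not known exactly. Their poses are not given: they have to be found in the camera images.
- window (a joint): how far the window has been pushed up its rails, in m along the slope: 0 fully down, 0.21 at the top stop. It is counterweighted: it stays where it is left and takes 4 to 6 N along the slope to move, up or down.
- bay: the sampler bay, fixed: white deck 440 mm wide, 70 mm high, front face 90 mm in front (-x) of the origin; two aluminium rails at y = +-190 mm lean back (top away from the robot) 40 degrees from vertical, up to 410 mm high; top and back are open. Origin: on the table, under the deck; x points from its front (window, towards the robot) to its back, y to its left, z up.
- lip (a point): the window's blue lip: a bar 350 mm long (y), 40 mm deep (x), 12 mm thick (z), square to the window at its lower edge. This point: centre of its underside. z points up the slope (the way the window slides), x square into the window (forward, 40 degrees down), y along the lip to the bay's left. Outer edge at x = -20 mm, pane at x = +20 mm; beneath it is free space.
- pane (a point): middle of the clear pane: 350 mm wide, 165 mm long up the slope, 5 mm thick, above the lip; axes as the lip. A grey strip 3 mm thick covers the upper face of the lip. Neither is to be touched.
- pointer (a point): the end of the red pointer (16 x 34 x 6 mm) that sticks out past the left end of the lip across the left rail: the point midway in the pointer's 6 mm height. Same axes as the lip.
- mark (a point): the inner front edge of the yellow clip (40 x 36 x 18 mm, 18 mm along the slope) on the left rail, half-way up its 18 mm; z axis up along the slope. The pointer is level when it is at the same z in this frame. The clip stands still; it differs in height from run to run.
- clip (a joint): the height of the clip along the left rail in m, stiff, not to be moved. The pointer is level with the clip when joint window = joint clip - 0.031.
- rack: white tube rack 100 x 160 x 70 mm with capped tubes up to 90 mm, standing loose on the deck behind the window. Origin: centre of its underside.
- vial_a: clear vial with blue cap, 28 mm in diameter, 75 mm high, standing on the table in front of the bay to one side of the middle. Origin: centre of its underside.
- vial_b: amber jar with red cap, 36 mm in diameter, 60 mm high, standing on the table in front of the bay on the other side of the middle. Origin: centre of its underside.
- flask: amber bottle with white cap, 68 mm in diameter, 160 mm high, right of the bay. Origin: centre of its underside.
- beaker: glass beaker, 70 mm in diameter, 90 mm high, left of the bay. Origin: centre of its underside.
- driver: screwdriver lying on the table at the left. Origin: its underside.

How it is judged:
By the outcome, as a careful person would: the job done as asked, in the order asked, and still so for the second after the job is handed in, with the robot touching nothing.
It also fails if it takes over 38 s, if anything falls off the work surface, if the arm or the gripper's body presses on something with over 40 N, if the wrist force passes 120 N, or if a joint passes its speed limit or range.

## Robot

A 6-joint arm with a two-finger parallel gripper is mounted at the origin on the work surface. World frame = base frame: x ahead of the robot, y to its left, z up, the work surface at z = 0. Lengths are in m, angles in rad, forces in N, time in s.
With the tool pointing down it reaches from about 0.375 to 0.9 m from the base axis. Payload 3.1 kg.
Tool frame: the origin (TCP) lies at the very end of the fingers, on their centre line; the grasp point (between the pads) lies 19 mm behind it (manip.hold_point_z is the distance from the TCP to the grasp point, in m); y points along the fingers, z is the direction in which the jaws open and shut, and the axes are right-handed (so a half turn about y gives the same grasp; the last joint's range is limited). The gripper opens to 85 mm and grips with 20 to 120 N. Pads are 22 mm wide; open, the fingers measure 114 mm over their backs; the gripper's body (76 mm by 85 mm) begins 54 mm behind the grasp point. The pads swing forward as they close: fully open they stand 13 mm farther back than shut.
Start: joints at [-1.28, 0.527, 1.433, -0, 1.181, -0.178], TCP at [0.282, -0.558, 0.197] pointing down, gripper open.
Joint ranges: [-3.08, 3.08], [-0.75, 2.2], [0.22, 2.44], [-1.43, 4.57], [0, 2.65], [-2.85, 2.85]. Speed limits (rad/s): [2.79, 2.79, 3.14, 3.14, 3.14, 3.14].

## Interface

Orientations are given as a unit quaternion [x, y, z, w].
In Python, from station import manip, eyes, workorder gives the robot as it stands. The module is installed in compiled form; this text tells all that it offers.
- The arm moves only by the shell command python3 -m jog 'ROWS' [OPENING] [FORCE]. ROWS is JSON, a list of rows, each a list of 2 entries, a list of its own where there are three numbers: the shift along the tool's x, y, z in cm, then the turn about the tool's y in rad. A call has 1 to 20 rows; each row is the pose to reach, as a shift and turn from the pose commanded when the call began, along the tool's axes at that moment; what a row does not reach only later rows make up. A row lasts 1/12 s, in which the tool goes at most 41.7 mm and 7.16 degrees, less where a joint would pass 70% of its speed; a pose out of reach is approached as far as the arm can. A call with a gripper value outside its range is refused whole. OPENING is the finger opening in cm, from 0 to 8.54, set as the call begins (- or left out, the last holds). The fingers move at their own pace and stop on an object; FORCE is the grip in N (left out, the last holds). Time passes only in rows, so rows that repeat a pose let the fingers close. It gives the time, the measured TCP pose, the force and the opening at its end, in the units of the state.
- manip.sense(): the state, without advancing time (a new reading comes with each control period).
- eyes.snapshot(name): name is "side" or "top"; returns a dict with "frame" (480x640x3 uint8, red, green, blue), "vfov" (degrees; the focal length in pixels is half the picture's height over the tangent of half this angle, whatever the lens; pixels are square), "cx", "cy" (the principal point, pixels), "rvec" (rotation vector, rad) and "tvec" (3), from world to camera coordinates, as OpenCV has them. Camera axes: x right, y down, z forward; pixel columns grow to the right and rows downward; lengths in m; the calibration is good to about 2 mm. A picture is of the moment at which its call begins. There is no depth.
- workorder.sign_off(): hands the job in, once; it reports no verdict.
The state is a dict: "t": time; "q": joint angles; "qd": joint speeds; "tau": joint torques, N m; "tcp_pos": TCP position; "tool_rot": TCP orientation; "force": force on the tool from outside, world axes, zero at the start; "ft_torque": the same for the moment, N m; "finger_gap": opening from 0.0 (shut) to 1.0 (fully open).
Only numpy, scipy, OpenCV 4.12 (cv2) and the standard library are available. Lean on these libraries where they do the work, as an engineer would, in place of code of your own. Each camera call takes 0.05 s, during which the arm holds its last target. There are 200 camera calls.

## Working session

There is one attempt and no reset: what is moved stays moved. The work goes in short steps, Python scripts to look and compute and a shell command to move; the robot and the scene stay as the last step left them, time stands still between calls to the robot, and variables do not carry over. Pictures are saved under pics/ and viewed, about 8 in all and at most 12, crops included, and the job is handed in when it is done.

```bash
mkdir -p pics
cat > h.py <<'E'
import numpy as np,cv2
from station import manip,eyes
from scipy.spatial.transform import Rotation as R
def snap(n,f):
    s=eyes.snapshot(n); cv2.imwrite(f,s['frame'][:,:,::-1]); 
    F=240/np.tan(np.radians(s['vfov']/2)); s['K']=np.array([[F,0,s['cx']],[0,F,s['cy']],[0,0,1.]])
    s['R']=cv2.Rodrigues(np.array(s['rvec'],float))[0]; s['t']=np.array(s['tvec'],float); return s
def proj(s,P):
    P=np.atleast_2d(np.array(P,float)); return cv2.projectPoints(P,np.array(s['rvec'],float),s['t'],s['K'],None)[0][:,0]
E
python3 - <<'E'
from h import *
import pickle
for n in('side','top'):
    s=snap(n,f'pics/{n}0.png'); pickle.dump(s,open(n+'0.pkl','wb'))
    print(n,s['vfov'],s['cx'],s['cy'],-s['R'].T@s['t'],s['R'].round(3).tolist())
st=manip.sense(); print(st); print(R.from_quat(st['tool_rot']).as_matrix().round(3))
E
```

```text
side 53.053437618699654 314.00868456834183 240.94833235293606 [0.27604019 0.70829795 1.01776839] [[-0.92, -0.391, -0.003], [-0.295, 0.699, -0.651], [0.257, -0.598, -0.759]]
top 51.681332085795006 315.149414369458 233.07862403507283 [0.50845194 0.00730487 1.29996556] [[0.007, -1.0, 0.003], [-0.999, -0.007, -0.054], [0.054, -0.003, -0.999]]
{'t': 0.1, 'q': array([-1.28050501e+00,  5.28352858e-01,  1.43376916e+00,  3.43727720e-05,
        1.18140984e+00, -1.78501954e-01]), 'qd': array([ 1.68629532e-04, -5.24987817e-05, -2.62466217e-03,  1.48464656e-03,
        2.26718260e-03,  4.05016375e-06]), 'tau': array([-5.19887872e-04, -4.43306601e+01, -1.78584713e+01, -2.35310799e-04,
        3.89592256e-03,  1.80210577e-05]), 'tcp_pos': array([ 0.28221084, -0.55686687,  0.19614563]), 'tool_rot': array([-0.16425241,  0.68845662, -0.68708628,  0.16419825]), 'force': array([ 0.615996  , -0.15766156,  0.65690489]), 'ft_torque': array([0.00603023, 0.04616798, 0.0212222 ]), 'finger_gap': 1.0021308621862828}
[[-0.892 -0.001  0.452]
 [-0.452  0.002 -0.892]
 [-0.    -1.    -0.002]]
```

View pics/side0.png

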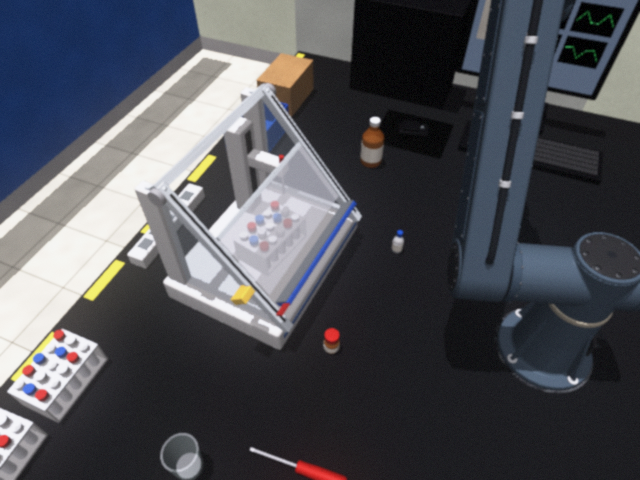

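View pics/top0.png

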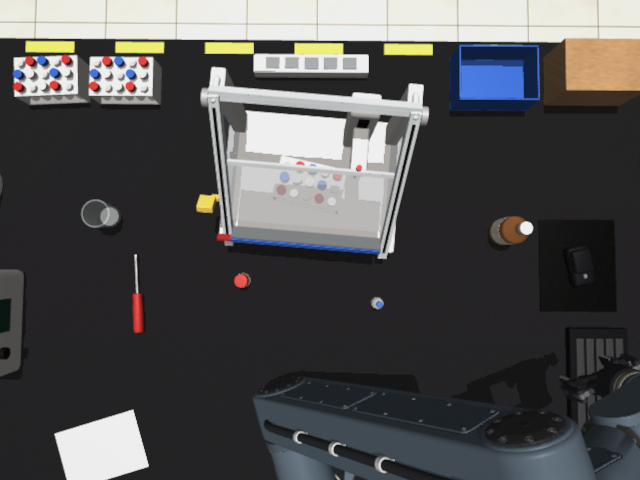

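Side view: the bay is mid-left, the lip runs about (285,305)-(355,208), and the clip is at (243,294). Top view: the lip runs about (222,238)-(388,252), and the clip is at (207,203). I need closer crops.

Run:
```python
import cv2,numpy as np
a=cv2.imread('pics/side0.png'); b=cv2.imread('pics/top0.png')
def c(im,x,y,w,h,k): return cv2.resize(im[y:y+h,x:x+w],None,fx=k,fy=k,interpolation=cv2.INTER_CUBIC)
cv2.imwrite('pics/sc.png',c(a,160,190,210,160,3.75))
cv2.imwrite('pics/tc.png',c(b,190,180,210,115,3.75))
```

```text
(no output)
```

View pics/sc.png

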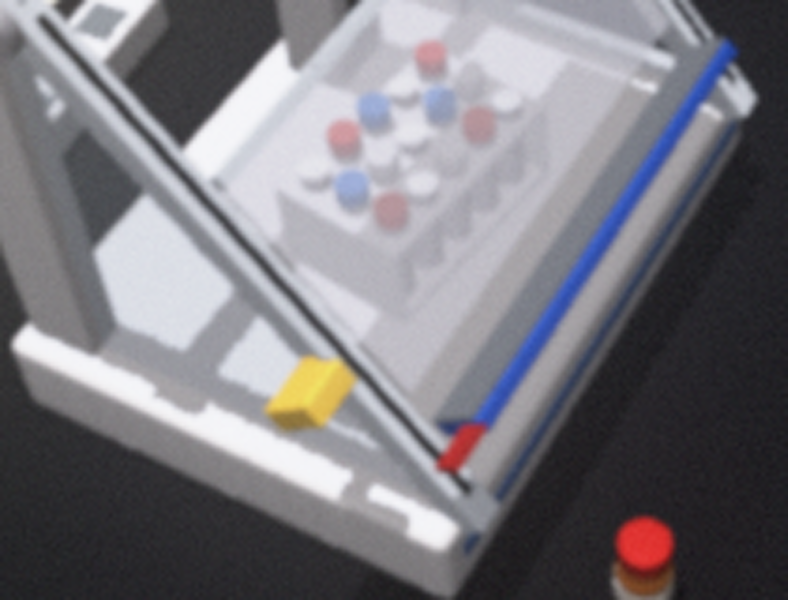

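View pics/tc.png

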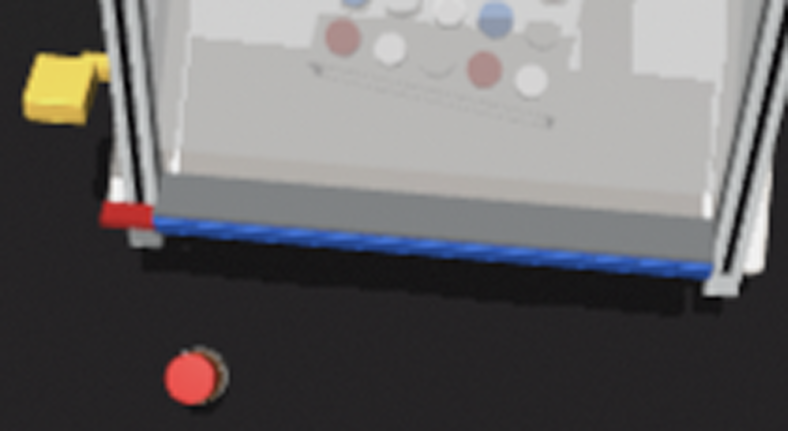

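Side crop: the blue lip face runs from (484,424) to (729,45), the pointer end is near (448,462), and the clip is near (312,392). Top crop: the lip runs (155,225)-(712,269), and the clip's front inner edge is near (88,108). Next I'll fit the bay model to these.

```bash
cat > model.py <<'E'
from h import *
import pickle
from scipy.optimize import least_squares
a=np.radians(40); M=np.array([[np.cos(a),0,np.sin(a)],[0,1,0],[-np.sin(a),0,np.cos(a)]]) # cols lip axes in bay
def lipR(yaw): return R.from_euler('z',yaw).as_matrix()@M
def box(x,y,z): return np.array([[i,j,k] for i in x for j in y for k in z])
def draw(im,s,P,k,off,col):
    p=((proj(s,P)-off+0.5)*k-0.5).round().astype(int)
    for i in range(8):
        for b in(1,2,4):
            if not i&b: cv2.line(im,tuple(map(int,p[i])),tuple(map(int,p[i|b])),col,1,cv2.LINE_AA)
E
python3 - <<'E'
from model import *
S=pickle.load(open('side0.pkl','rb'));T=pickle.load(open('top0.pkl','rb'))
fs=lambda u,v:[160+(u+.5)/3.75-.5,190+(v+.5)/3.75-.5]; ft=lambda u,v:[190+(u+.5)/3.75-.5,180+(v+.5)/3.75-.5]
so=np.array([fs(484,424),fs(729,45)]);to=np.array([ft(155,225),ft(712,269)])
E=np.array([[-20,175,6],[-20,-175,6]])/1e3
def f(p):
    W=p[:3]+E@lipR(p[3]).T
    return np.r_[(proj(S,W)-so).ravel(),(proj(T,W)-to).ravel()]
r=least_squares(f,[.65,0,.1,-.09]);p=r.x;print(p,r.fun.round(2))
Rl=lipR(p[3])
# clip: mark pos in lip frame; pixel guess -> triangulate
g=lambda q:np.r_[(proj(T,p[:3]+Rl@q)-ft(88,108)).ravel(),(proj(S,p[:3]+Rl@q)-fs(338,385)).ravel()]
c=least_squares(g,[0,.2,.05]);print('mark in lip',c.x,c.fun.round(1))
# tip of pointer in lip frame, vials
np.save('p.npy',p)
for nm,z,uv in(('jar',.06,ft(190,378)),('vial',.075,[378,303])):
    d=np.linalg.inv(T['K'])@[*uv,1];d=T['R'].T@d;o=-T['R'].T@T['t'];print(nm,o+d*(z-o[2])/d[2])
ims=[]
for s,n,off,k,w in((S,'side',(215,255),9,(80,60)),(T,'top',(190,185),9,(80,60))):
    im=cv2.imread(f'pics/{n}0.png');im=cv2.resize(im[off[1]:off[1]+w[1],off[0]:off[0]+w[0]],None,fx=5,fy=9*5/9,interpolation=cv2.INTER_CUBIC)
    L=p[:3]+box((-.02,.02),(-.175,.175),(0,.012))@Rl.T; draw(im,s,L,5,np.array(off),(0,255,0))
    C=p[:3]+(c.x+box((0,.036),(0,.04),(-.009,.009)))@Rl.T; draw(im,s,C,5,np.array(off),(255,0,255))
    ims.append(im)
cv2.imwrite('pics/ov.png',np.hstack(ims))
E
```

```text
[ 0.55335304  0.02627247  0.1231327  -0.07070026] [-0.11  0.46  0.37 -0.23 -0.21 -0.11  0.39 -0.21]
mark in lip [0.00140153 0.21359773 0.08486711] [-0.3 -0.7  0.7  0.1]
jar [0.45563788 0.18973018 0.06      ]
vial [ 0.40336432 -0.15158338  0.075     ]
```

View pics/ov.png

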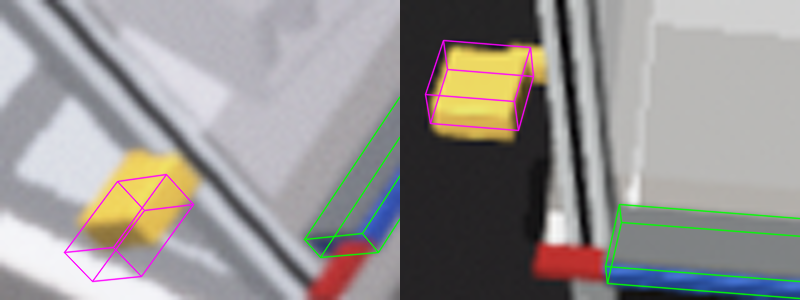

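Overlay: the lip model fits well, with the left end at about (310,240) in the side half. The clip box is about 8 mm too low, and I had its x and y sizes swapped. I'll refit the clip with its silhouette.

Run:
```python
from model import *
S=pickle.load(open('side0.pkl','rb'));T=pickle.load(open('top0.pkl','rb'));p=np.load('p.npy');Rl=lipR(p[3])
def msk(n,sl):
    im=cv2.imread(f'pics/{n}0.png').astype(int);m=((im[...,2]-im[...,0])>70)&(im[...,1]>im[...,0]+45); k=np.zeros_like(m);k[sl]=m[sl];return k
ms=msk('side',np.s_[275:310,225:260]);mt=msk('top',np.s_[185:225,190:222])
print([ (np.argwhere(m).min(0),np.argwhere(m).max(0),m.sum()) for m in(ms,mt)])
def sil(s,c,dims):
    C=p[:3]+(c+box((0,dims[0]),(0,dims[1]),(-.009,.009)))@Rl.T
    h=cv2.convexHull(proj(s,C).astype(np.float32)); k=np.zeros((480*1,640),np.uint8)
    big=np.zeros((60*6,60*6),np.uint8); return h
def rast(h,off):
    b=np.zeros((360,360),np.uint8); cv2.fillConvexPoly(b,((h[:,0]-off+.5)*6).round().astype(np.int32),1); return b
offs=np.array([215,260]),np.array([180,175])
mb=[np.kron(m[o[1]:o[1]+60,o[0]:o[0]+60],np.ones((6,6))) for m,o in((ms,offs[0]),(mt,offs[1]))]
from scipy.optimize import minimize
for dims in((.04,.036),(.036,.04)):
    def cost(c): return sum(np.abs(rast(sil(s,c/1e3,dims),o)-m).sum()/m.sum() for s,o,m in((S,offs[0],mb[0]),(T,offs[1],mb[1])))
    best=min((minimize(cost,x0,method='Nelder-Mead',options=dict(initial_simplex=np.array(x0)+np.vstack([np.zeros(3),8*np.eye(3)]))) for x0 in([0,210,90],[-8,205,95],[-15,208,85])),key=lambda r:r.fun)
    c=best.x/1e3;print(dims,best.x.round(1),best.fun)
    np.save('c.npy',c)
    if dims[0]==.04:
        ims=[]
        for s,n,off in((S,'side',(215,260)),(T,'top',(190,180))):
            im=cv2.imread(f'pics/{n}0.png');im=cv2.resize(im[off[1]:off[1]+60,off[0]:off[0]+80],None,fx=5,fy=5,interpolation=cv2.INTER_CUBIC)
            draw(im,s,p[:3]+(c+box((0,.04),(0,.036),(-.009,.009)))@Rl.T,5,np.array(off),(255,0,255))
            draw(im,s,p[:3]+box((-.02,.02),(-.175,.175),(0,.012))@Rl.T,5,np.array(off),(0,255,0)); 
            draw(im,s,p[:3]+box((-.024,-.008),(.175,.209),(.003,.009))@Rl.T,5,np.array(off),(255,255,0)); ims.append(im)
        cv2.imwrite('pics/ov2.png',np.hstack(ims))
```

```text
[(array([285, 231]), array([303, 254]), np.int64(286)), (array([194, 196]), array([212, 218]), np.int64(332))]
(0.04, 0.036) [-16.8 210.5  96.4] 0.3566427715524101
(0.036, 0.04) [-13.7 207.2  95.5] 0.4282093408599432
```

View pics/ov2.png

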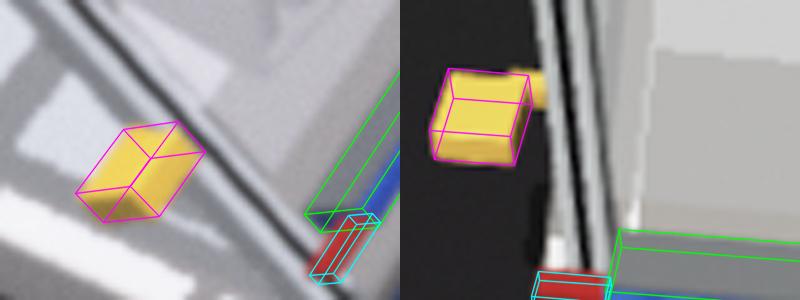

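The overlay now fits well: the mark is about 96 mm up the slope from the lip's underside, so travel is about 90 mm. Next is the approach pose. The tool stays pointing down, so the shut fingertips will push the lower outer edge of the lip.

Run:
```python
from model import *
p=np.load('p.npy');Rl=lipR(p[3]);st=manip.sense();Rt=R.from_quat(st['tool_rot']).as_matrix()
c=p[:3]+Rl@[-.02,0,0];bx=R.from_euler('z',p[3]).apply([1,0,0])
print('corner',c,'pane bottom edge',p[:3]+Rl@[.02,0,0])
for d,z in((.06,.20),(.06,c[2]-.012)):
    t=c-bx*d;t[2]=z;print(t,(Rt.T@(t-st['tcp_pos'])*100).round(2))
Rg=R.from_euler('z',p[3]).as_matrix()@np.array([[-1,0,0],[0,0,-1],[0,-1,0.]])
print('turn',R.from_matrix(Rt.T@Rg).as_rotvec())
```

```text
corner [0.53807042 0.02735475 0.13598845] pane bottom edge [0.56863565 0.02519018 0.11027695]
[0.47822032 0.03159324 0.2       ] [-44.07  -0.29 -43.64]
[0.47822032 0.03159324 0.12398845] [-44.07   7.32 -43.63]
turn [1.95768800e-03 5.39480285e-01 1.46816053e-04]
```

```bash
python3 -m jog '[[[-4,0,-4],0.05],[[-7,0,-7],0.1],[[-10,0,-10],0.15],[[-13,0,-13],0.2],[[-16,0,-16],0.25],[[-19,0,-19],0.3],[[-22,0,-22],0.35],[[-25,0,-25],0.4],[[-28,0,-28],0.45],[[-31,0,-31],0.5],[[-34,0,-34],0.539],[[-37,0,-37],0.539],[[-40,0,-40],0.539],[[-42.5,0,-42.2],0.539],[[-44.1,0,-43.6],0.539],[[-44.1,2.5,-43.6],0.539],[[-44.1,5,-43.6],0.539],[[-44.1,7.3,-43.6],0.539],[[-44.1,7.3,-43.6],0.539],[[-44.1,7.3,-43.6],0.539]]' 0 20
python3 -c "
from h import *
s=manip.sense();print(R.from_quat(s['tool_rot']).as_matrix().round(3),s['force'],s['finger_gap'])
snap('side','pics/side1.png');import cv2
a=cv2.imread('pics/side1.png');cv2.imwrite('pics/s1.png',cv2.resize(a[150:350,200:460],None,fx=3,fy=3))"
```

```text
t: 1.77
tcp_pos: [0.4777, 0.031, 0.1231]
tool_rot: [0.023, 0.707, -0.706, -0.026]
force: [0.6, -0.2, 0.3]
finger_gap: -0.003
[[-0.998 -0.004 -0.07 ]
 [ 0.07   0.001 -0.998]
 [ 0.004 -1.    -0.   ]] [ 0.62642388 -0.18890055  0.33176675] -0.0026484137674624396
```

View pics/s1.png

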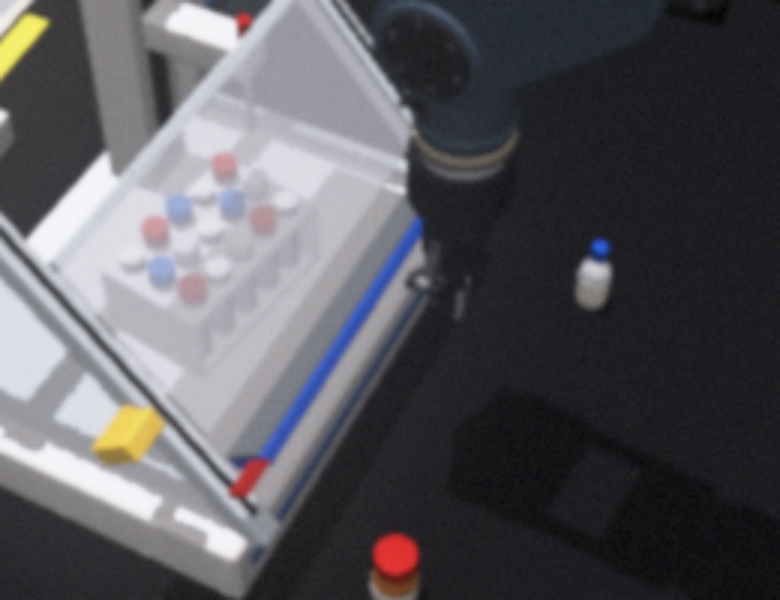

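The fingers (about (450,300)) stand in front of the lip's middle with the vials clear. I'll move to contact slowly.

```bash
python3 -m jog '[[[-2,0,0],0],[[-3.5,0,0],0],[[-4,0,0],0],[[-4.3,0,0],0],[[-4.5,0,0],0],[[-4.7,0,0],0],[[-4.8,0,0],0],[[-4.9,0,0],0],[[-4.9,0,0],0]]'; python3 -m jog '[[[-0.1,0,0],0],[[-0.2,0,0],0],[[-0.2,0,0],0]]';python3 -m jog '[[[-0.1,0,0],0],[[-0.2,0,0],0],[[-0.2,0,0],0]]'
```

```text
t: 2.57
tcp_pos: [0.5274, 0.0273, 0.1241]
tool_rot: [0.025, 0.707, -0.707, -0.025]
force: [0.2, -0.2, -0.4]
finger_gap: -0.003
t: 2.82
tcp_pos: [0.5299, 0.0271, 0.124]
tool_rot: [-0.025, -0.707, 0.707, 0.025]
force: [0.2, 0.1, 0.2]
finger_gap: 0.001
t: 3.07
tcp_pos: [0.532, 0.0269, 0.124]
tool_rot: [-0.025, -0.707, 0.707, 0.025]
force: [-0.3, 0.6, 0.5]
finger_gap: 0.0
```

```bash
for i in 1 2; do python3 -m jog '[[[-0.1,0,0],0],[[-0.2,0,0],0],[[-0.2,0,0],0]]'|egrep 'tcp|force'; done;  python3 -m jog '[[[-0.1,0,0],0],[[-0.2,0,0],0],[[-0.2,0,0],0]]'|egrep 'tcp|force'
```

```text
tcp_pos: [0.534, 0.0267, 0.124]
force: [0.5, 0.2, 0.1]
tcp_pos: [0.536, 0.0266, 0.124]
force: [-0.8, -0.1, 0.4]
tcp_pos: [0.538, 0.0265, 0.1241]
force: [0.5, 0.0, 0.6]
```

```bash
python3 -c "
from model import *
p=np.load('p.npy');Rl=lipR(p[3]);ims=[]
for n,o in (('side',(270,190)),('top',(220,180))):
    s=snap(n,f'pics/{n}2.png');a=cv2.imread(f'pics/{n}2.png');im=cv2.resize(a[o[1]:o[1]+120,o[0]:o[0]+100],None,fx=4,fy=4,interpolation=cv2.INTER_CUBIC)
    draw(im,s,p[:3]+box((-.02,.02),(-.175,.175),(0,.012))@Rl.T,4,np.array(o),(0,255,0)); 
    t=manip.sense()['tcp_pos'];q=((proj(s,t)[0]-o)*4).astype(int);cv2.circle(im,tuple(map(int,q)),4,(0,0,255),1);ims.append(im)
cv2.imwrite('pics/v2.png',np.hstack(ims))"
```

```text
(no output)
```

View pics/v2.png

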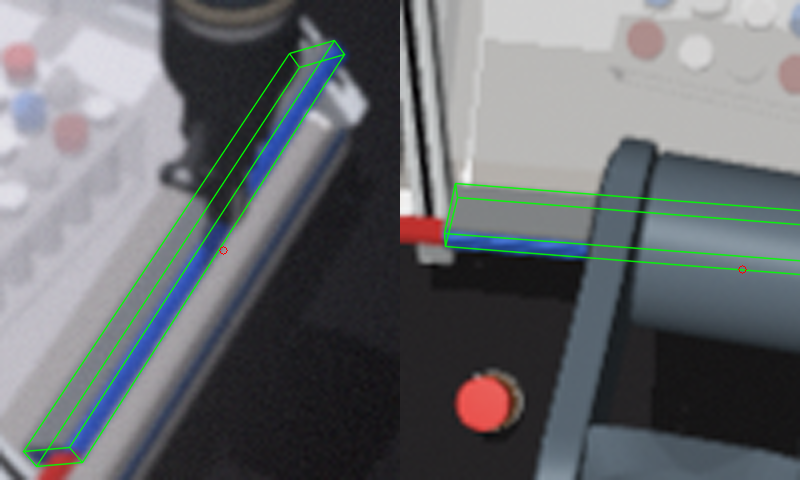

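Around (225,235) in the side half the pale fingertip can't be told apart from the deck. I'll zoom in without the overlay.

```bash
python3 -c "
import cv2,numpy as np
f=lambda n,x,y:cv2.resize(cv2.imread(n)[y:y+40,x:x+50],None,fx=8,fy=8,interpolation=cv2.INTER_CUBIC)
cv2.imwrite('pics/z.png',np.hstack([f('pics/side2.png',300,222),f('pics/side1.png',325,220)]))"
```

```text
(no output)
```

View pics/z.png

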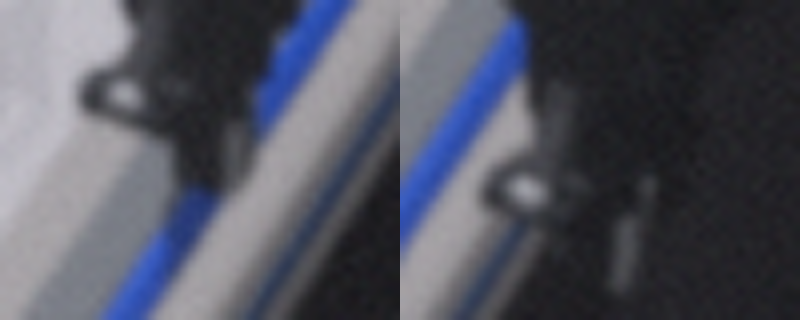

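```bash
python3 -c "
from model import *
S=pickle.load(open('side0.pkl','rb'))
P=np.array([[.4777,.031,.1231],[.538,.0265,.1241]])
for h in(0,.012,.02): print(h,proj(S,P+[0,0,h]).round(1).tolist(),proj(S,P+[-.011,0,h]).round(1).tolist())
p=np.load('p.npy');print(proj(S,p[:3]+lipR(p[3])@[-.02,0,0]))
print('seen',(352.5,256),(329,245))"
```

```text
0 [[348.8, 261.8], [325.9, 252.5]] [[353.2, 263.2], [330.2, 253.9]]
0.012 [[349.1, 258.6], [326.0, 249.3]] [[353.5, 260.1], [330.3, 250.7]]
0.02 [[349.3, 256.5], [326.1, 247.1]] [[353.7, 257.9], [330.4, 248.5]]
[[325.84249287 249.56673673]]
seen (352.5, 256) (329, 245)
```

```bash
python3 -c "
import cv2,numpy as np
g=lambda n:cv2.GaussianBlur(cv2.imread(n).astype(np.float32).max(2),(0,0),.7)
a,b,c=[g(f'pics/side{i}.png') for i in(0,1,2)]
np.set_printoptions(linewidth=200)
print('side1-side0 rows246-268 cols342-362');print((b-a)[246:269,342:363].round().astype(int))
print('side2 raw rows 240-260 cols 316-338');print(c[240:261,316:339].round().astype(int)); print('diff vs side0');print((c-a)[240:261,316:339].round().astype(int))"
```

```text
side1-side0 rows246-268 cols342-362
[[ -8 -18 -19 -10  -2   0  -2  -1   0   3   8  14  17  16  10   2  -2  -1   0  -2  -4]
 [-19 -23 -17  -6  -1  -2  -4  -1   3  10  21  29  27  18   9   1  -2  -2  -1  -2  -3]
 [-18 -19 -11  -2  -2  -3  -3  -2   3  15  32  40  33  20   8   1  -1  -1  -1  -2  -2]
 [ -8  -8  -1   3   1  -1  -2  -1   3  16  35  43  34  19   7   2   0  -1  -1   0   0]
 [ -1   0   5   6   3   1   2   2   4  16  35  42  34  19   6   0  -1  -3  -2  -1  -1]
 [  0   1   6   6   2  -1   1   2   6  18  36  41  29  15   5   0  -2  -2  -2  -2  -1]
 [ -1  -1   3   2   1   0   1   1   7  21  37  39  24  10   2   0  -1   0  -2  -2   0]
 [ -1  -2  -1  -1   0   1   0   0   6  23  37  34  19   6  -2  -1   0   0  -1  -1  -1]
 [  0  -1  -3  -3   0   0   0   1   7  23  37  30  13   2  -4  -2   0   0  -1  -1  -3]
 [  0   1  -2  -2  -1  -1   0   2   9  22  31  24   9   2  -1  -1  -2  -1  -1  -3  -3]
 [  0  -1  -3   0   0  -1  -2   0   6  14  19  12   4   0  -2  -2  -3  -2  -2  -2  -2]
 [ -1  -1  -1  -1  -1  -1   0   0   0   2   5   3  -1  -3  -3  -2  -1  -1  -2  -2  -2]
 [ -2   0   0  -2  -
[... 4762 characters left out ...]
  0   -2   -7  -18  -28  -24  -11   -4   -2    0    0   -1   -2   -1    0    1   -1   -3   -3   -1   -1   -1]
 [   0   -1   -3   -7  -15  -21  -16   -6   -3   -2   -1   -1   -2   -2   -1    0    1   -1   -2   -2   -2   -2   -2]
 [   0    0   -2   -4  -10  -14   -9   -3   -1   -1   -1   -1   -1   -3   -3   -1    1   -1   -2   -3   -3   -2   -2]
 [  -1   -1   -1   -3   -5   -6   -4   -2   -1    0   -1   -2   -1   -2   -2   -1    0   -1   -1   -3   -3   -2   -3]
 [   0    0   -1   -2   -2   -1   -1   -1    1    1   -1   -2   -1   -1    0    0   -1   -1   -1   -2   -3   -3   -5]
 [   1    0   -1   -2   -2    0    2    1    0   -1   -1   -2   -1   -1    1    1   -2   -1   -2   -2   -2   -3   -4]]
```

In the images the finger end sits about 25 mm above the reported TCP. That puts it just over the lip edge, and there has been no contact. I'll back off, go 23 mm lower and come in again.

```bash
python3 -m jog '[[[2,0,0],0],[[4,0,0],0],[[4,1.2,0],0],[[4,2.3,0],0],[[3,2.3,0],0],[[2,2.3,0],0],[[1.5,2.3,0],0],[[1.2,2.3,0],0],[[1.2,2.3,0],0]]'|egrep 't:|tcp|force'; for i in 1 2 3; do python3 -m jog '[[[-0.1,0,0],0],[[-0.2,0,0],0],[[-0.2,0,0],0]]'|egrep 'tcp|force'; done
python3 -c "
from model import *
s=snap('side','pics/side3.png')
g=lambda n:cv2.GaussianBlur(cv2.imread(n).astype(np.float32).max(2),(0,0),.7)
np.set_printoptions(linewidth=200);a,c=g('pics/side0.png'),g('pics/side3.png');print((c-a)[240:266:1,318:340].round().astype(int));print(proj(s,manip.sense()['tcp_pos']))"
```

```text
t: 4.67
tcp_pos: [0.5252, 0.0273, 0.1012]
tool_rot: [-0.024, -0.707, 0.707, 0.026]
force: [-3.5, -0.5, 2.1]
tcp_pos: [0.5253, 0.0274, 0.1011]
force: [-5.4, -0.8, 3.9]
tcp_pos: [0.5253, 0.0274, 0.101]
force: [-9.2, -1.2, 6.3]
tcp_pos: [0.5252, 0.0275, 0.1008]
force: [-13.2, -1.1, 9.1]
[[ -48  -47  -51  -56  -63  -70  -74  -82 -103 -128 -140 -137 -129 -122 -120 -121 -122 -112  -90  -59  -27   -9]
 [ -34  -30  -39  -53  -65  -73  -77  -89 -111 -130 -135 -131 -124 -120 -119 -122 -120 -100  -68  -37  -14   -4]
 [ -23  -14  -25  -45  -62  -75  -88 -105 -122 -130 -129 -125 -122 -120 -121 -125 -117  -92  -57  -25   -8   -2]
 [ -28  -17  -22  -39  -58  -76 -102 -124 -132 -132 -128 -123 -121 -123 -125 -125 -115  -90  -54  -22   -6   -3]
 [ -39  -33  -34  -45  -63  -88 -118 -137 -139 -134 -128 -124 -123 -123 -124 -122 -111  -88  -53  -23   -9   -4]
 [ -39  -42  -46  -57  -75 -103 -130 -140 -136 -131 -126 -123 -122 -123 -118 -111 -101  -82  -50  -22   -9   -4]
 [ -24  -31  -42  -54  -76 -106 -128 -133 -129 -127 -124 -124 -122 -119 -110  -98  -89  -74  -46  -20   -8   -4]
 [ -10  -14  -21  -33  -
[... 1453 characters left out ...]
  1    0   -1    0    0    0   -1   -1   -1   -1   -1    0    0   -1   -2   -3   -2   -1   -3   -5   -5]
 [  -2   -1   -1   -1   -1    0    0   -1   -1   -2   -3   -2   -2   -1   -3   -3   -4   -3   -2   -3   -4   -4]
 [  -4   -3   -1   -1   -1   -1    0   -1   -2   -1   -2   -2   -3   -1   -2   -2   -2   -3   -4   -4   -4   -3]
 [  -4   -3   -1    0    1   -1   -1   -2   -3   -2   -1   -1   -1   -1   -2   -3   -1   -1   -4   -5   -4   -2]
 [  -3   -3   -1    1    1   -1   -2   -3   -2   -2   -1   -1   -1   -1   -2   -3   -3   -3   -4   -4   -4   -4]
 [  -2   -2   -2    0    0   -1   -3   -4   -2   -2   -1   -1   -1   -1   -1   -3   -3   -4   -5   -3   -3   -2]]
[[330.49670938 260.45212548]]
```

The force direction (-13, +9) matches the normal of the outer face, so the tip was still slightly above the edge. I'll back off and go 13 mm lower.

```bash
python3 -m jog '[[[1,0,0],0],[[2,0,0],0],[[2.5,0.6,0],0],[[2.5,1.3,0],0],[[1.8,1.3,0],0],[[1.2,1.3,0],0],[[0.8,1.3,0],0],[[0.8,1.3,0],0]]'|egrep 't:|tcp|force'; for i in 1 2 3; do python3 -m jog '[[[-0.1,0,0],0],[[-0.2,0,0],0],[[-0.2,0,0],0]]'|egrep 'tcp|force'; done
```

```text
t: 6.13
tcp_pos: [0.5251, 0.0273, 0.0879]
tool_rot: [-0.025, -0.707, 0.707, 0.025]
force: [-0.0, 0.8, 0.7]
tcp_pos: [0.5252, 0.0274, 0.0879]
force: [-2.1, -0.5, -0.1]
tcp_pos: [0.5252, 0.0274, 0.0878]
force: [-5.4, -1.2, 2.3]
tcp_pos: [0.5252, 0.0274, 0.0877]
force: [-9.0, -1.2, 5.3]
```

Contact is at the same x as before, so this is the vertical finger face on the lower edge of the lip. I'll push up along the slope.

```bash
python3 -m jog '[[[-0.2,-0.25,0],0],[[-0.4,-0.5,0],0],[[-0.65,-0.77,0],0],[[-0.85,-1.0,0],0],[[-1.05,-1.25,0],0],[[-1.29,-1.53,0],0],[[-1.29,-1.53,0],0]]'|egrep 't:|tcp|force'
python3 -c "
from model import *
s=snap('side','pics/side4.png')
snap('top','pics/top4.png')
f=lambda n,x,y:cv2.resize(cv2.imread(n)[y:y+120,x:x+100],None,fx=4,fy=4,interpolation=cv2.INTER_CUBIC)
cv2.imwrite('pics/v4.png',np.hstack([f('pics/side4.png',235,210),f('pics/side4.png',290,170)]))"
```

```text
t: 7.47
tcp_pos: [0.5377, 0.0264, 0.1029]
tool_rot: [0.021, 0.707, -0.707, -0.028]
force: [-8.4, -1.4, 4.4]
```

View pics/v4.png

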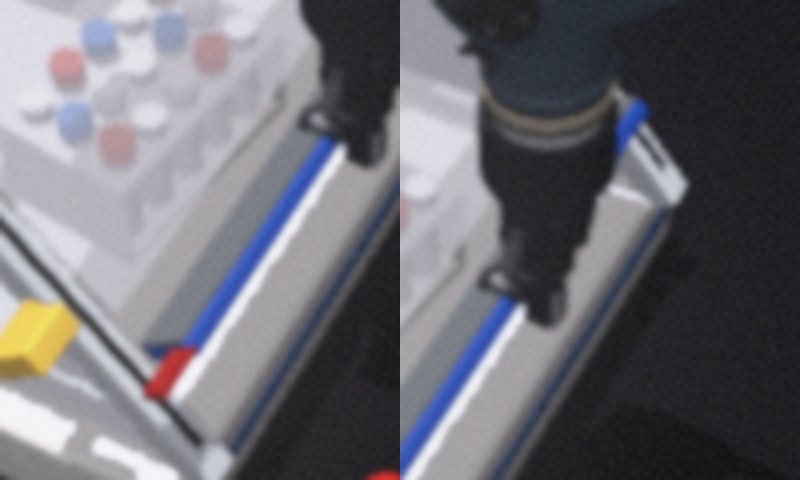

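The lip rose with the fingertips by about 20 mm, with the pointer now at (172,372) in the left half and the clip at (40,335). I'll continue for 50 mm, then measure.

```bash
python3 -m jog '[[[-0.26,-0.31,0],0],[[-0.52,-0.61,0],0],[[-0.77,-0.92,0],0],[[-1.03,-1.23,0],0],[[-1.29,-1.53,0],0],[[-1.54,-1.84,0],0],[[-1.8,-2.15,0],0],[[-2.06,-2.45,0],0],[[-2.31,-2.76,0],0],[[-2.57,-3.06,0],0],[[-2.83,-3.37,0],0],[[-3.09,-3.68,0],0],[[-3.21,-3.83,0],0],[[-3.21,-3.83,0],0]]'|egrep 't:|tcp|force'
cat > meas.py <<'E'
from model import *
import sys
p=np.load('p.npy');Rl=lipR(p[3]);n=sys.argv[1]
S=snap('side',f'pics/side{n}.png');T=snap('top',f'pics/top{n}.png')
# red mask centroid near left rail -> slide z in lip frame of pointer body centre, relative to start images
def cen(f,s,n,w):
    im=cv2.imread(f).astype(int);m=(im[...,2]-im[...,1]>70)&(im[...,2]-im[...,0]>70)
    q=proj(s,p[:3]+Rl@[-.015,.195,.006+w])[0]
    k,l,st,c=cv2.connectedComponentsWithStats(m.astype(np.uint8)); d=[np.hypot(*(c[i]-q)) if st[i,4]>8 else 99 for i in range(1,k)]
    i=1+int(np.argmin(d)); return c[i],st[i,4]
from scipy.optimize import least_squares
w=float(sys.argv[2])
out=[]
for tag,ss,w0 in(('0',(S,T),0),(n,(S,T),w)):
    o=[cen(f'pics/{v}{tag}.png',s,v,w0) for v,s in zip(('side','top'),ss)]
    r=least_squares(lambda x:np.r_[[ (proj(s,p[:3]+Rl@x)[0]-c[0]) for s,c in zip(ss,o)]].ravel(),[-.015,.195,.006+w0],x_scale=.01)
    print(tag,[(c[0].round(1),c[1]) for c in o],(r.x*1e3).round(1),r.fun.round(2));out.append(r.x)
print('moved',(out[1]-out[0])*1e3)
E
python3 meas.py 5 0.068
```

```text
t: 8.73
tcp_pos: [0.5696, 0.0239, 0.141]
tool_rot: [-0.021, -0.707, 0.707, 0.028]
force: [-9.1, -1.4, 5.1]
0 [(array([282.4, 309. ]), np.int32(71)), (array([223.4, 237. ]), np.int32(89))] [-15.1 193.1   8. ] [ 0.14  0.01 -0.05 -0.14]
5 [(array([262.4, 286.7]), np.int32(70)), (array([220.7, 215.9]), np.int32(99))] [-15.7 193.2  78.1] [ 0.08  0.01 -0.03 -0.08]
moved [-0.62031264  0.12016432 70.17682533]
```

Moved 70 mm so far. The pointer middle is at z ≈ 78 and the clip at 96.4, so about 18 mm more is needed.

```bash
python3 -m jog '[[[-0.25,-0.3,0],0],[[-0.5,-0.6,0],0],[[-0.75,-0.9,0],0],[[-0.95,-1.15,0],0],[[-1.1,-1.3,0],0],[[-1.18,-1.41,0],0],[[-1.18,-1.41,0],0],[[-1.18,-1.41,0],0]]'|egrep 't:|tcp|force'
python3 meas.py 6 0.088
python3 -c "
from model import *
p=np.load('p.npy');Rl=lipR(p[3]);c=np.array([-.0168,.2105,.0964]);ims=[]
for n,o in (('side',(220,255)),('top',(190,170))):
    s=pickle.load(open(n+'0.pkl','rb'));im=cv2.imread(f'pics/{n}6.png');im=cv2.resize(im[o[1]:o[1]+60,o[0]:o[0]+65],None,fx=6,fy=6,interpolation=cv2.INTER_CUBIC)
    draw(im,s,p[:3]+(c+box((0,.04),(0,.036),(-.009,.009)))@Rl.T,6,np.array(o),(255,0,255));draw(im,s,p[:3]+(c+box((-.02,.02),(-.04,.0),(0,.0)))@Rl.T,6,np.array(o),(0,255,0));ims.append(im)
cv2.imwrite('pics/v6.png',np.hstack(ims))"
```

```text
t: 9.5
tcp_pos: [0.5812, 0.023, 0.1549]
tool_rot: [-0.021, -0.706, 0.707, 0.028]
force: [-9.1, -1.7, 3.5]
0 [(array([282.4, 309. ]), np.int32(71)), (array([223.4, 237. ]), np.int32(89))] [-15.1 193.1   8. ] [ 0.14  0.01 -0.05 -0.14]
6 [(array([257. , 280.9]), np.int32(68)), (array([220.2, 210.2]), np.int32(101))] [-15.  193.   95.6] [ 0.16  0.02 -0.06 -0.16]
moved [ 1.22526744e-01 -8.27472614e-02  8.76305989e+01]
```

View pics/v6.png

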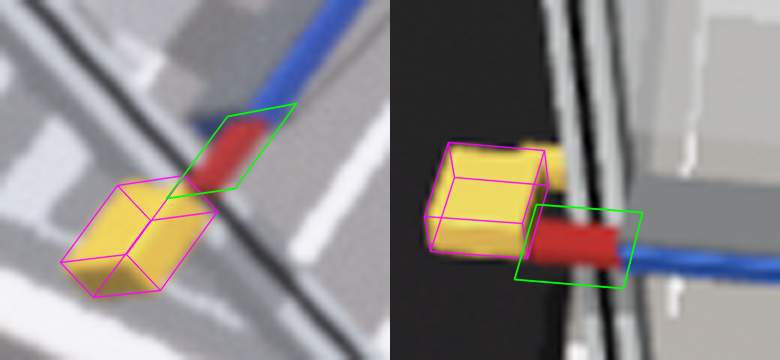

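The pointer sits beside the clip at mid-height: 95.6 against 96.4, inside the ±9 mm band. I'll draw straight back.

```bash
python3 -m jog '[[[0.5,0,0],0],[[1.5,0,0],0],[[3,0,0],0],[[5,0,0],0],[[8,0,0],0],[[10,0,0],0],[[10,0,0],0],[[10,0,0],0],[[10,0,0],0]]'|egrep 't:|tcp|force'
python3 meas.py 7 0.088
python3 -c "
import cv2;a=cv2.imread('pics/side7.png');cv2.imwrite('pics/v7.png',a[60:480])"
```

```text
t: 10.35
tcp_pos: [0.4889, 0.0298, 0.1564]
tool_rot: [-0.026, -0.707, 0.707, 0.023]
force: [0.3, 0.9, 0.2]
0 [(array([282.4, 309. ]), np.int32(71)), (array([223.4, 237. ]), np.int32(89))] [-15.1 193.1   8. ] [ 0.14  0.01 -0.05 -0.14]
7 [(array([256.9, 280.9]), np.int32(67)), (array([220.2, 210.2]), np.int32(101))] [-14.9 193.1  95.6] [ 0.18  0.02 -0.07 -0.18]
moved [ 1.60686210e-01 -5.96486454e-02  8.76554104e+01]
```

View pics/v7.png

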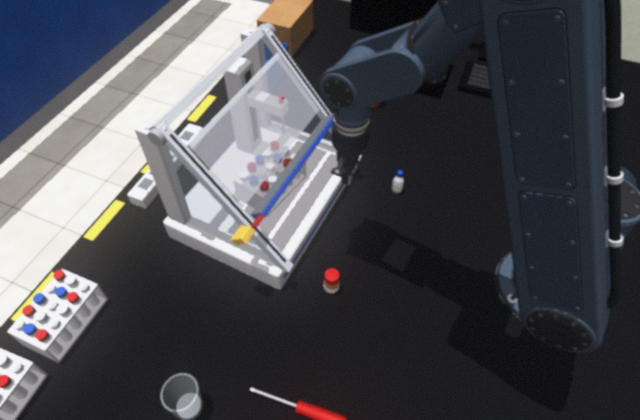

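The window stays up with the pointer beside the clip at (250,225). The hand is clear with no force on it, and the vials stand where they were.

```bash
python3 -c "
from station import workorder;print(workorder.sign_off())"
```

```text
the job is handed in; nothing more can be done
None
```

The window is up with its red pointer level with the yellow clip, and I've handed the job in. I pushed it about 88 mm up the slope with the shut fingertips on the lip's lower outer edge, then drew the hand back about 10 cm.

**Last check, after withdrawing:** The pointer's middle measured 95.6 mm up the slope and the clip's middle 96.4 mm; the band allows ±9 mm. The window did not move when the fingers left, and the wrist force was near zero. The time was about 10 s of the 38 s. The vials, beaker and screwdriver look unmoved in the last picture. I did not measure those, the clip or the rack again.

**What disagreed:**
- **Fingertip position:** In the images the fingertips sat about 25 mm above the reported TCP. Because of that, my first approach passed just over the lip edge, without any measurable force, and I came in again lower.
- **Contact point:** On the second approach the force, about 13 N, pointed partly upwards. I took that to be the blue outer face of the lip. When I came in 13 mm lower, contact came at the same x, so it was probably already the lower edge. No view showed the grey strip or the pane being touched.

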